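Clear the dicer deck and snap the hub cap home

ROBOT

A 7-joint arm with a two-finger parallel gripper is mounted at the origin on the work surface. World frame = base frame: x ahead of the robot, y to its left, z up, the work surface at z = 0. Lengths are in mm, angles in rad, forces in N, time in s.
With the tool pointing down it reaches from about 400 to 850 mm from the base axis. Payload 6.9 kg.
Tool frame: the origin (TCP) lies at the very end of the fingers, on their centre line; the grasp point (between the pads) lies 19 mm behind it (robot.grip_depth is the distance from the TCP to the grasp point, in mm); z points along the fingers, y is the line along which they close (so a half turn about z gives the same grasp; the last joint's range is limited). The gripper opens to 85 mm and grips with 20 to 120 N. Pads are 22 mm wide; open, the fingers measure 114 mm over their backs; the gripper's body (76 mm by 85 mm) begins 54 mm behind the grasp point. The pads swing forward as they close: fully open they stand 13 mm farther back than shut.
Start: joints at [1.413, 0.507, -0.238, 1.5, 0.126, 1.149, -0.155], TCP at [162.94, -603.376, 231.275] pointing down, gripper open.
Joint ranges: [-3.08, 3.08], [-0.24, 2.05], [-1.43, 1.35], [0, 2.5], [-1.52, 4.66], [0.17, 1.96], [-2.89, 2.89]. Speed limits (rad/s): [2.39, 2.39, 3.14, 3.14, 3.14, 3.14, 3.14].

INTERFACE

Orientations are given as a 3x3 rotation matrix whose columns are the frame's x, y, z axes.
In Python, from rig import robot, get_image, calibration, recognise gives the robot as it stands.
- The arm moves only by the tool step_arm, never from a script. Its argument "steps" is a list of rows, each a list of 3 entries, a list of its own where there are three numbers: the turn, a rotation vector about the tool's x, y, z in units of 8 degrees (1.0 is 8 degrees), then the shift along the tool's x, y, z in units of 50 mm (1.0 is 50 mm), then the finger opening in mm, from 0 to 85.4. A call has 1 to 20 rows; each row shifts and turns the commanded pose from where the row before left it, along the tool's axes as they then stand; what a row does not reach is not made up. A row lasts 1/8 s, in which the tool goes at most 62.5 mm and 10.7 degrees, less where a joint would pass 70% of its speed; a pose out of reach is approached as far as the arm can. A call is refused whole if a number of a shift passes 1 or a number of a turn 1, either way. A call with a gripper value outside its range is refused whole. The fingers move at their own pace and stop on an object; "newtons" is the grip in N (left out, the last holds). Time passes only in rows, so rows that do not move let the fingers close. It gives the time, the measured TCP pose, the force, the opening and the grip force at its end, in the units of the state.
- robot.state(): the state, without advancing time (a new reading comes with each control period).
- get_image(name): name is "scene" or "top" or "wrist"; returns the picture (480x640x3 uint8, red, green, blue); there is no depth.
- calibration(name): a dict with "fx", "fy", "cx", "cy" (pixels), "R" (3x3) and "t" (3): a world point X has camera coordinates R X + t. Camera axes: x right, y down, z forward; pixel columns grow to the right and rows downward; lengths in mm; the calibration is good to about 2 mm. A picture is of the moment at which its call begins: read the wrist's pose just before it. calibration takes no time and is no camera call; for the wrist camera it gives the pose at the moment of the call.
- robot.close_job(): hands the job in; it is judged then, once.
Trained networks look in the newest picture that a camera, given by its name, has taken for a name from the list of things; names that differ only in an ending like _2 or _b are one class to them, and where a whole thing is asked for, a point or a joint stands for the part that bears it (a point fixed in the world has none). Each returns a list of dicts, best first, with "score" (0 to 1); they miss things now and then, are a little off and sometimes report something else, mostly with a low value. They report only what shows in the picture. A call takes as long as a camera call. They do not tell look-alikes from the thing itself.
- recognise(camera, query): "extent" ([left, top, right, bottom] as shares, 0 to 1, of the picture: columns of its width, rows of its height, round what is visible of it).
The state is a dict: "time": time; "joints": joint angles; "qvel": joint speeds; "effort": joint torques, N m; "tcp_pos": TCP position; "eef_rot": TCP orientation; "contact_force": force on the tool from outside, world axes, zero at the start; "wrist_torque": the same for the moment, N m; "finger_gap": opening from 0.0 (shut) to 1.0 (fully open); "finger_force": force on a finger pad.
Only numpy, scipy, OpenCV 4.12 (cv2) and the standard library are available. Lean on these libraries where they do the work, as an engineer would, in place of code of your own. Each camera call takes 0.05 s, during which the arm holds its last target. There are 200 camera calls.

TASK

Take the green-handled scraper block and sweep the three orange offcuts off the dicer's metal deck into its blue trim pan, without touching the offcuts with the gripper. Stand the scraper upright back on the table, then press the red snap cap onto the drive stud until it clicks, keep pressing until it sits fully down on the black collar, and finish while still holding the cap pressed down firmly. Do not let go at the end, and leave everything else on the table where it is.

Things in the scene. Friction and masses are not known exactly. Their poses are not given: they have to be found in the camera images.
- unit: fixed dicer base: white box, flat metal deck, blue trim pan. Origin on the table under the deck, z up. Deck 50 mm above the table, x -75..75, y -90..110 mm in this frame, no rims. Pan against the deck's -y edge: y -90..-200, x -85..85 mm, floor 5 mm up, walls 32 mm high, none on the deck side. Collar and stud at x 0, y +75 mm. Offcuts start at y -58..-14, x -40..40 mm.
- hub: fixed black collar on the deck, 52 mm across, 12 mm high, its top 62 mm above the table. Origin: centre of its TOP, z up. On it a steel stud 19.6 mm across, 16 mm tall, tapered to 12 mm, ringed by four sprung brass balls. They stop the cap about 8 mm above the collar; pushing past them takes roughly 8 to 15 N, then the force drops (the click) and the cap goes down to the collar.
- cap_center (a point): loose red snap cap, open end down: skirt 48 mm across, 24 mm high, round grip knob 24 mm across, 28 mm high on top; 52 mm tall in all. Point: on its axis half-way up, 26 mm above the lower rim, 2 mm above the skirt's flat top; z up. Seated, it is 26 mm above the collar's top. Grip the knob from above, fingertips just over or on the skirt's flat top.
- scraper_center (a point): loose scraper block standing on its foot: white foot 120 mm (its x) by 30 mm (its y), 16 mm high; on it a green handle 100 x 22 mm, 46 mm high; 62 mm tall in all, about 150 g. Point: its centre, 31 mm above the underside; z up. Grip the handle across its y (22 mm). It and the cap may swap sides of the unit.
- chip0_center (a point): an orange vegetable offcut, a block 20 x 18 x 14 mm of 10 g, lying loose on the deck; the point is its centre
- chip1_center (a point): an orange vegetable offcut, a block 20 x 18 x 14 mm of 10 g, lying loose on the deck; the point is its centre
- chip2_center (a point): an orange vegetable offcut, a block 20 x 18 x 14 mm of 10 g, lying loose on the deck; the point is its centre
- tumbler_mid (a point): bystander: steel tumbler, 84 mm diameter, 175 mm tall; the point is half-way up
- canister_mid (a point): bystander: blue wipes canister, 90 mm diameter, 160 mm tall; the point is half-way up
- tape_mid (a point): bystander: green roll of tape lying flat, 76 mm diameter, 24 mm high; the point is its centre
- spice_mid (a point): bystander: small amber spice jar with a black lid, 40 mm diameter, 75 mm tall; the point is half-way up
- cap: the red cap again; origin at the centre of its lower rim, z up. About 60 g. The mouth is 22.8 mm wide, about 1.5 mm clear of the stud all round
- scraper: the scraper block as a body (see scraper_center); origin at the centre of the foot's underside, z up
Not all that is in view belongs to the job. What is shaped like the scraper but brown or yellow is not meant. Of the things that look like the cap, take the one that is nearest to the robot's base at the start.

How it is judged:
By the outcome, as a careful person would: the job done as asked, in the order asked, and still so for the second after the job is handed in, while the arm keeps its last pose, push and grip.
It also fails if it takes over 72 s, if anything falls off the work surface, if the arm or the gripper's body presses on something with over 40 N, if the wrist force passes 120 N, or if a joint passes its speed limit or range.

## Working session

There is one attempt and no reset: what is moved stays moved. The work goes in short steps, Python scripts to look and compute and a tool call to move; the robot and the scene stay as the last step left them, time stands still between calls to the robot, and variables do not carry over. Pictures are saved under pics/ and viewed, at most 10 in all, crops included, and the job is handed in when it is done.

Besides the shell and the picture viewer there is one more tool, called after "Request:" as name([rows], argument=value, ...), one row to a line, values as JSON. step_arm: Moves the arm, as the interface text tells. Its arguments: {"type":"object","properties":{"steps":{"type":"array"},"newtons":{"type":"number"}},"required":["steps"]}

```bash
mkdir -p pics; ls; cat > h.py <<'E'
import numpy as np, cv2
from rig import robot, get_image, calibration, recognise
def ray(c,u,v):
    R=np.array(c["R"]);t=np.array(c["t"])
    return -R.T@t, R.T@np.array([(u-c["cx"])/c["fx"],(v-c["cy"])/c["fy"],1])
def onz(c,u,v,z):
    o,d=ray(c,u,v); return o+d*(z-o[2])/d[2]
def proj(c,X):
    p=np.array(c["R"])@np.array(X)+np.array(c["t"]); return p[0]/p[2]*c["fx"]+c["cx"],p[1]/p[2]*c["fy"]+c["cy"]
def save(im,n): cv2.imwrite("pics/"+n,im[:,:,::-1])
E
python3 - <<'E'
from h import *
np.set_printoptions(precision=3,suppress=True)
for n in("top","scene"):
    save(get_image(n),n+"0.png"); c=calibration(n); print(n,c)
    zs=dict(unit=50,hub=62,cap=26,scraper=31,chip0_center=57,tumbler_mid=87,canister_mid=80,tape_mid=12,spice_mid=37)
    for q,z in zs.items():
        for r in recognise(n,q)[:6]:
            e=np.array(r["extent"])*[640,480,640,480]
            print(q,round(r["score"],2),e.round(),onz(c,(e[0]+e[2])/2,(e[1]+e[3])/2,z).round())
s=robot.state();print(s["eef_rot"],s["time"])
E
```

```text
pics
top {'fx': 513.1712454871949, 'fy': 513.1712454871949, 'cx': 325.5188756627933, 'cy': 239.05239262070532, 'R': array([[-0.003, -1.   ,  0.004],
       [-0.997,  0.003, -0.079],
       [ 0.079, -0.004, -0.997]]), 't': array([  25.499,  512.661, 1322.448])}
unit 0.65 [291. 179. 413. 250.] [574. -44.  50.]
unit 0.55 [212. 244. 231. 291.] [439. 290.  50.]
hub 0.69 [293. 207. 317. 226.] [567.  75.  62.]
cap 0.86 [465. 227. 488. 242.] [ 523. -370.   26.]
cap 0.85 [456. 259. 479. 277.] [ 435. -344.   26.]
scraper 0.96 [211. 239. 234. 287.] [452. 291.  31.]
scraper 0.8 [154. 242. 195. 283.] [453. 414.  31.]
scraper 0.74 [229. 193. 270. 229.] [587. 222.  31.]
chip0_center 0.54 [355. 225. 362. 239.] [528. -61.  57.]
chip0_center 0.42 [143. 172. 199. 216.] [627. 420.  57.]
tumbler_mid 0.62 [454. 152. 505. 192.] [ 676. -362.   87.]
canister_mid 0.94 [147. 170. 198. 217.] [624. 409.  80.]
tape_mid 0.88 [305. 272. 330. 295.] [397.  45.  12.]
tape_mid 0.44 [454. 153. 505. 192.] [ 690. -386.   12.]
spice_mid 0.53 [355. 282. 375. 296.] [383. -77.  37.]
scene {'fx': 612.1246727305661, 'fy': 612.1
[... 386 characters left out ...]
. 402.] [ 445. -350.   26.]
cap 0.57 [243. 231. 403. 404.] [576. -61.  26.]
scraper 0.88 [388. 125. 440. 153.] [450. 417.  31.]
scraper 0.84 [411. 197. 428. 259.] [600. 222.  31.]
scraper 0.64 [359. 145. 402. 200.] [449. 289.  31.]
scraper 0.19 [145. 374. 180. 399.] [ 445. -347.   31.]
chip0_center 0.57 [299. 290. 310. 303.] [532. -61.  57.]
chip0_center 0.17 [455. 122. 510. 202.] [615. 435.  57.]
tumbler_mid 0.96 [211. 418. 272. 480.] [ 644. -343.   87.]
canister_mid 0.68 [455. 125. 508. 203.] [622. 409.  80.]
tape_mid 0.93 [269. 219. 303. 257.] [395.  37.  12.]
spice_mid 0.95 [230. 251. 251. 284.] [384. -84.  37.]
[[ 0.965  0.261 -0.   ]
 [ 0.261 -0.965  0.   ]
 [-0.    -0.    -1.   ]] 1.0
```

```bash
python3 - <<'E'
import cv2
a=cv2.imread("pics/top0.png")[140:310,130:520]
cv2.imwrite("pics/top0c.png",cv2.resize(a,None,fx=2.05,fy=2.05,interpolation=cv2.INTER_CUBIC)[:600,:800])
E
```

```text
(no output)
```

View pics/top0c.png

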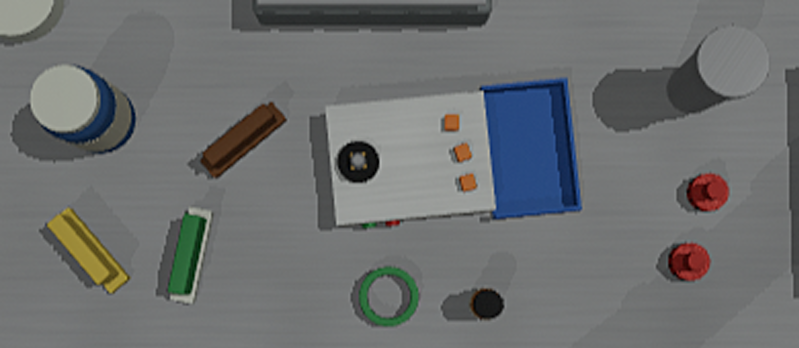

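View pics/scene0.png

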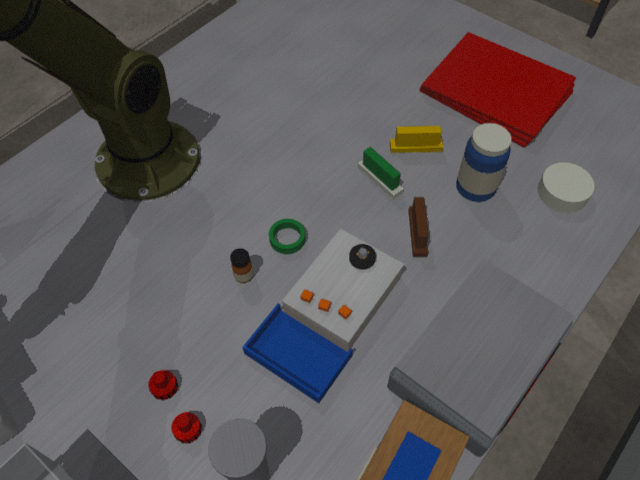

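Top view: there are two red caps, at (468,268) ≈ world (437,-345) and (477,234) ≈ (525,-370). The first is nearer the base, so it is the one meant. The scraper-shaped blocks are green at (222,263), yellow at (175,262) and brown at (249,211); only the green one fits. The deck has chips at about (350-358, 200-229), and the hub is at (305,218).

```bash
cat >> h.py <<'E'
from scipy.optimize import least_squares
def T(p,X):
    c,s=np.cos(p[2]),np.sin(p[2]); X=np.asarray(X,float)
    return np.c_[p[0]+c*X[:,0]-s*X[:,1],p[1]+s*X[:,0]+c*X[:,1],X[:,2]]
E
python3 - <<'E'
from h import *
im=get_image("top"); c=calibration("top")
crop=np.array([(327,106),(485,90),(495,217),(337,226),(358,160)])/2.05+[130,140]
g=cv2.cvtColor(im,cv2.COLOR_RGB2GRAY)
cs=cv2.cornerSubPix(g,crop[:4].astype(np.float32).reshape(-1,1,2),(3,3),(-1,-1),(3,30,.01)).reshape(-1,2)
print(crop.round(1).tolist(),cs.tolist())
px=np.r_[cs,[[305,216.5]]]
M=[(75,110,50),(75,-90,50),(-75,-90,50),(-75,110,50),(0,75,62)]
f=lambda p:np.ravel([np.array(proj(c,X))-q for X,q in zip(T(p,M),px)])
r=least_squares(f,[570,0,.1]);print("unit",r.x,r.fun.round(1),T(r.x,[(0,75,62)]))
hsv=cv2.cvtColor(im,cv2.COLOR_RGB2HSV)
def blobs(lo,hi,n):
    m=cv2.inRange(hsv,lo,hi);k=cv2.connectedComponentsWithStats(m)
    for i in range(1,k[0]):
        if k[2][i,4]>n: yield k[2][i,4],k[3][i],k[1]==i
for a,ct,m in blobs((5,150,150),(18,255,255),15):
    w=onz(c,*ct,60); d=w[:2]-r.x[:2];cc,s=np.cos(r.x[2]),np.sin(r.x[2]);print("chip",a,ct,w,[cc*d[0]+s*d[1],-s*d[0]+cc*d[1]])
for a,ct,m in blobs((50,120,40),(75,255,255),100):
    print("green",a,ct); 
    if a>100 and ct[0]<260:
        # silhouette fit of handle
        def f(p):
            H=[(x,y,z) for x in(-50,50) for y in(-11,11) for z in(16,62)]
            h=cv2.convexHull(np.array([proj(c,X) for X in T(p,H)],np.float32))
            q=np.zeros((480*4,640*4),np.uint8);cv2.fillConvexPoly(q,np.round(h*4+1.5).astype(int),255)
            q=cv2.resize(q,(640,480),interpolation=cv2.INTER_AREA)/255.
            return np.abs(q-m).sum()
        from scipy.optimize import minimize
        o=minimize(f,[452,291,-.2],method="Nelder-Mead",options=dict(initial_simplex=[[452,291,-.2],[458,291,-.2],[452,297,-.2],[452,291,-.1]]));print("scraper",o.x,o.fun)
for a,ct,m in blobs((0,150,80),(4,255,255),30): print("red",a,ct,onz(c,*ct,26))
cr=im[215:300,190:490]
a=np.hstack([im[220:290,185:265],im[220:290,435:515]])
save(cv2.resize(a,None,fx=5,fy=5,interpolation=cv2.INTER_CUBIC),"targets.png")
E
```

```text
[[289.5, 191.7], [366.6, 183.9], [371.5, 245.9], [294.4, 250.2], [304.6, 218.0]] [[288.26190185546875, 194.56478881835938], [364.4890441894531, 183.29747009277344], [369.28485107421875, 246.6201171875], [293.7665100097656, 249.6285400390625]]
unit [5.66137094e+02 4.38049920e+00 8.09490592e-02] [-0.1 -2.5  0.9  2.4  1.4 -3.1 -1.   0.4 -1.2  2.8] [[560.07254294  79.13490522  62.        ]]
chip 47 [349.95744681 198.87234043] [612.4038691  -38.59208569  60.        ] [np.float64(42.64047798989617), np.float64(-46.57303041782748)]
chip 40 [355.4 213.7] [574.20878366 -52.20947235  60.        ] [np.float64(3.4693544846041746), np.float64(-57.05734512289031)]
chip 40 [357.95 228.35] [536.65997231 -58.40879825  60.        ] [np.float64(-34.45778175435676), np.float64(-60.20014831459822)]
green 116 [509.27586207 106.52586207]
green 430 [220.72325581 263.6       ]
scraper [ 4.48754473e+02  2.93171192e+02 -1.99174685e-01] 60.20392156862745
green 267 [319.01498127 284.47940075]
red 11080 [ 64.33023466 243.56245487] [502.3950808  702.66393818  26.        ]
red 225 [475.79555556 233.33777778] [ 526.16654691 -368.38548635   26.        ]
red 225 [466.75111111 267.10666667] [ 438.17897691 -342.54805765   26.        ]
```

View pics/targets.png

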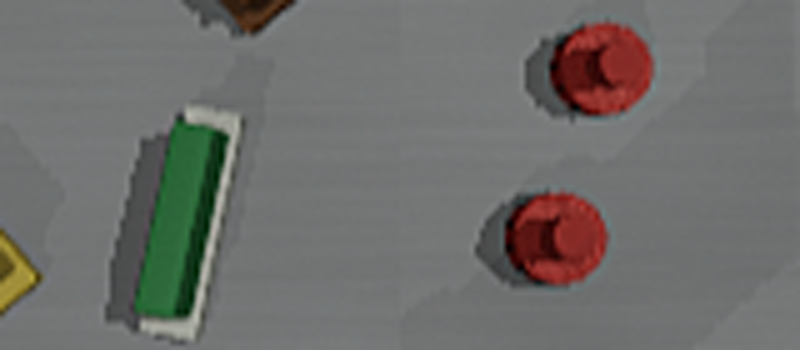

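The enlarged crop confirms the green-handled scraper (left) at about (450,293), and the nearer cap (lower of the two red ones) at about (438,-343).

Request:
step_arm([
  [[0,0,0.83],[0,0,0],60],
  [[0,0,0.83],[0,0,0],60],
  [[0,0,0.83],[0,0,0],60],
  [[0,0,0.83],[0,0,0],60],
  [[0,0,0],[0.48,-0.95,-0.05],60],
  [[0,0,0],[0.48,-0.95,-0.05],60],
  [[0,0,0],[0.48,-0.95,-0.05],60],
  [[0,0,0],[0.48,-0.95,-0.05],60],
  [[0,0,0],[0.48,-0.95,-0.05],60],
  [[0,0,0],[0.48,-0.95,-0.05],60],
  [[0,0,0],[0.48,-0.95,-0.05],60],
  [[0,0,0],[0.48,-0.95,-0.05],60],
  [[0,0,0],[0.48,-0.95,-0.05],60],
  [[0,0,0],[0.48,-0.95,-0.05],60],
  [[0,0,0],[0.48,-0.95,-0.05],60],
  [[0,0,0],[0.48,-0.95,-0.05],60],
])

```text
time: 3.05
tcp_pos: [559.3, -100.5, 261.6]
eef_rot: [[0.98, -0.199, 0.0], [-0.199, -0.98, -0.0], [0.001, 0.0, -1.0]]
contact_force: [0.3, 0.1, -0.1]
finger_gap: 0.702
finger_force: 0.0
```

```bash
python3 - <<'E'
from h import *
c=calibration("wrist"); im=get_image("wrist"); save(im,"w1.png"); np.save("w1.npy",c,allow_pickle=True)
R=np.array(c["R"]); print(-R.T@c["t"], R[2]); print(robot.state()["joints"])
E
```

```text
[ 630.50449463 -115.0079035   403.95588911] [-0.28395514  0.05681492 -0.95715283]
[ 0.32927551  0.40255007 -0.3092074   1.59904748  0.12449628  1.15619882
 -1.7688298 ]
```

View pics/w1.png

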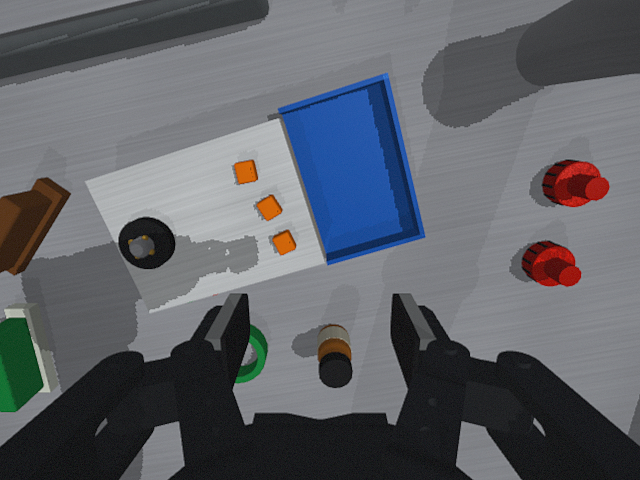

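Request:
step_arm([
  [[0,0,0],[-0.46,-0.91,0.1],60],
  [[0,0,0],[-0.46,-0.91,0.1],60],
  [[0,0,0],[-0.46,-0.91,0.1],60],
  [[0,0,0],[-0.46,-0.91,0.1],60],
  [[0,0,0],[-0.46,-0.91,0.1],60],
  [[0,0,0],[-0.46,-0.91,0.1],60],
  [[0,0,0],[-0.46,-0.91,0.1],60],
  [[0,0,0],[-0.46,-0.91,0.1],60],
])

```text
time: 4.1
tcp_pos: [449.9, 292.7, 221.4]
eef_rot: [[0.98, -0.199, 0.001], [-0.199, -0.98, 0.0], [0.001, -0.0, -1.0]]
contact_force: [1.4, -0.1, -0.1]
finger_gap: 0.707
finger_force: 0.0
```

Wrist view: deck corners at (87,181), (280,118), (326,264) and (150,313), collar at about (147,242), chips at (245,172), (269,208) and (284,242).

```bash
python3 - <<'E'
from h import *
c=np.load("w1.npy",allow_pickle=True).item(); im=cv2.imread("pics/w1.png")[:,:,::-1].copy()
px=np.array([(87,181),(281,118),(326,264),(150,313)],float)
g=cv2.cvtColor(im,cv2.COLOR_RGB2GRAY)
gb=(cv2.inRange(g,0,60)); k=cv2.connectedComponentsWithStats(gb[205:280,110:185]); i=1+np.argmax(k[2][1:,4]); print("hub box",k[2][i]+[110,205,0,0,0])
x,y,w,h,_=k[2][i]; print(onz(c,x+110+w/2,y+205+h/2,57))
M=[(75,110,50),(75,-90,50),(-75,-90,50),(-75,110,50)]
f=lambda p:np.ravel([np.array(proj(c,X))-q for X,q in zip(T(p,M),px)])
r=least_squares(f,[570,0,.1]);print("unit",r.x.tolist(),r.fun.round(1),T(r.x,[(0,75,62),(0,25,0),(0,-95,0)]).round(1).tolist())
print("stud px pred",[proj(c,X) for X in T(r.x,[(0,75,62),(0,75,78)])])
hsv=cv2.cvtColor(im,cv2.COLOR_RGB2HSV);k=cv2.connectedComponentsWithStats(cv2.inRange(hsv,(5,150,120),(18,255,255)))
for j in range(1,k[0]):
    if 100<k[2][j,4]<900 and k[3][j][1]<300:
        w=onz(c,*k[3][j],60);d=w[:2]-r.x[:2];a=r.x[2];print("chip",k[3][j],[np.cos(a)*d[0]+np.sin(a)*d[1],-np.sin(a)*d[0]+np.cos(a)*d[1]])
save(get_image("wrist"),"w2.png");c=calibration("wrist");np.save("w2.npy",c,allow_pickle=True)
H=[(x,y,z) for x in(-50,50) for y in(-11,11) for z in(62,)]
print([np.round(proj(c,X)) for X in T([449,293,-.2],H)])
E
```

```text
hub box [ 119  217   56   52 1817]
[558.89804501  76.54771404  57.        ]
unit [565.1720707590102, 0.7928422131374692, 0.09056115461023828] [-0.7 -0.4  0.   0.6  0.4 -0.3  0.4  0.1] [[558.4, 75.5, 62.0], [562.9, 25.7, 0.0], [573.8, -93.8, 0.0]]
stud px pred [(np.float64(145.8887428865797), np.float64(244.77686536230178)), (np.float64(138.14299523824803), np.float64(249.87173161622047))]
chip [245.27250608 171.56447689] [np.float64(39.232773092573595), np.float64(-43.73319855130504)]
chip [269.17391304 207.54475703] [np.float64(0.20086690749586822), np.float64(-54.07293606639337)]
chip [284.18055556 242.66111111] [np.float64(-37.7933698528974), np.float64(-56.82050609300256)]
[array([340., 268.]), array([316., 268.]), array([343., 154.]), array([316., 153.])]
```

View pics/w2.png

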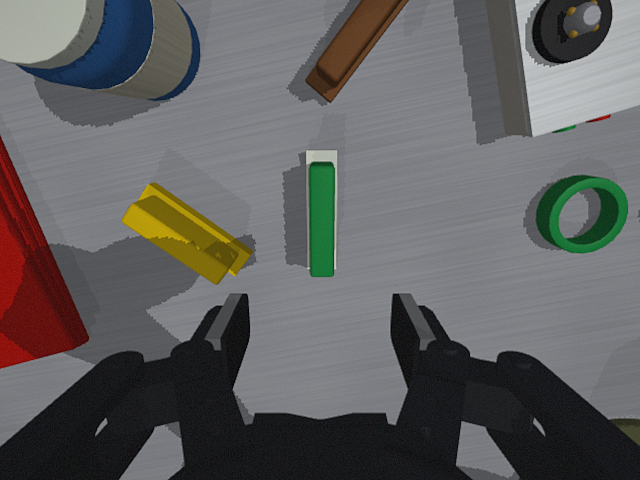

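```bash
python3 - <<'E'
from h import *
save(get_image("wrist"),"w3.png");c=calibration("wrist");im=cv2.imread("pics/w3.png");s=robot.state();print(s["tcp_pos"])
hsv=cv2.cvtColor(im,cv2.COLOR_BGR2HSV);m=cv2.inRange(hsv,(50,120,40),(80,255,255));k=cv2.connectedComponentsWithStats(m)
for j in range(1,k[0]):
    if k[2][j,4]>1500 and 280<k[3][j][0]<360: M=(k[1]==j); print(k[2][j],k[3][j])
def f(p):
    H=[(x,y,z) for x in(-50,50) for y in(-11,11) for z in(16,62)]
    h=cv2.convexHull(np.array([proj(c,X) for X in T(p,H)],np.float32))
    q=np.zeros((1920,2560),np.uint8);cv2.fillConvexPoly(q,np.round(h*4+1.5).astype(int),255)
    return np.abs(cv2.resize(q,(640,480),interpolation=cv2.INTER_AREA)/255.-M).sum()
from scipy.optimize import minimize
S=[[446,297,-.2],[452,297,-.2],[446,303,-.2],[446,297,-.1]]
o=minimize(f,S[0],method="Nelder-Mead",options=dict(initial_simplex=S));print(o.x,o.fun,M.sum())
d=o.x[:2]-np.array(s["tcp_pos"][:2]);print("tool xy mm",np.array(s["eef_rot"])[:2,:2].T@d)
E
```

```text
[447.13120702 297.67093804 221.20457306]
[ 319  156   26  115 2811] [330.82497332 212.12628958]
[ 4.46253241e+02  2.88360024e+02 -1.92724727e-01] 240.45490196078433 2811
tool xy mm [0.9056262  9.30820099]
```

```bash
cat >> h.py <<'E'
from scipy.optimize import minimize
def scr():
    s=robot.state();c=calibration("wrist");im=get_image("wrist")
    hsv=cv2.cvtColor(im,cv2.COLOR_RGB2HSV);m=cv2.inRange(hsv,(50,120,40),(80,255,255));k=cv2.connectedComponentsWithStats(m)
    M=0
    for j in range(1,k[0]):
        if k[2][j,4]>1500 and 250<k[3][j][0]<390: M=(k[1]==j)
    def f(p):
        H=[(x,y,z) for x in(-50,50) for y in(-11,11) for z in(16,62)]
        h=cv2.convexHull(np.array([proj(c,X) for X in T(p,H)],np.float32))
        q=np.zeros((1920,2560),np.uint8);cv2.fillConvexPoly(q,np.round(h*4+1.5).astype(int),255)
        return np.abs(cv2.resize(q,(640,480),interpolation=cv2.INTER_AREA)/255.-M).sum()
    S=[[446,290,-.2],[452,290,-.2],[446,296,-.2],[446,290,-.1]]
    o=minimize(f,S[0],method="Nelder-Mead",options=dict(initial_simplex=S))
    print(s["time"],s["tcp_pos"],o.x,o.fun,"tool xy",np.array(s["eef_rot"])[:2,:2].T@(o.x[:2]-np.array(s["tcp_pos"][:2])))
E
python3 -c "from h import *; scr()"
```

```text
4.2 [447.13120702 297.67093804 221.20457306] [ 4.43921141e+02  2.92067896e+02 -2.03647471e-01] 253.32549019607842 tool xy [-2.08797529  6.11053868]
```

Request:
step_arm([
  [[0,0,0],[-0.04,0.12,0],60],
  [[0,0,0],[0,0,0.9],60],
  [[0,0,0],[0,0,0.9],60],
  [[0,0,0],[0,0,0.6],60],
  [[0,0,0],[0,0,0],60],
])

```text
time: 4.88
tcp_pos: [446.6, 283.0, 99.8]
eef_rot: [[0.98, -0.201, -0.003], [-0.201, -0.98, -0.003], [-0.003, 0.004, -1.0]]
contact_force: [0.1, 0.3, 0.2]
finger_gap: 0.702
finger_force: 0.0
```

```bash
python3 -c "
from h import *; c=calibration('wrist');s=robot.state();print(s['tcp_pos'],s['joints']);save(get_image('wrist')[120:],'w4.png')"
```

```text
[446.62857582 283.04929428  99.79266467] [-0.36927617  0.52492891 -0.36055256  1.92139058  0.26411852  0.74574471
 -2.65471417]
```

View pics/w4.png

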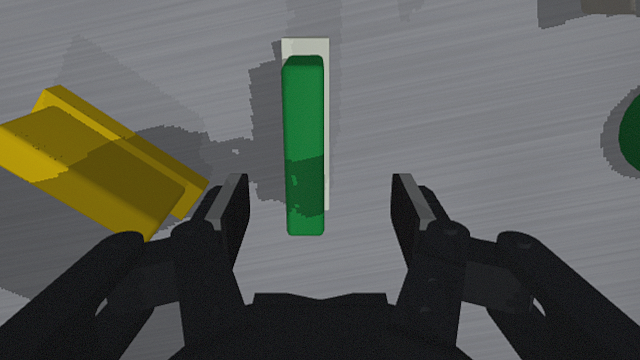

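The view from close by shows the handle about 8 mm left of the finger centre (u≈304 against 320), and yellow is clear of the fingers. I'm correcting for that, then descending.

Request:
step_arm([
  [[0,0,0],[-0.09,-0.17,0],48],
  [[0,0,0],[0,0,0],48],
  [[0,0,0],[0,0,0],48],
])

```text
time: 5.3
tcp_pos: [444.7, 295.5, 102.2]
eef_rot: [[0.98, -0.198, 0.001], [-0.198, -0.98, 0.001], [0.001, -0.001, -1.0]]
contact_force: [0.3, -1.0, -0.0]
finger_gap: 0.562
finger_force: 0.0
```

```bash
python3 -c "from h import *; scr()"
```

```text
5.3 [444.65365827 295.47606238 102.15010256] [ 4.45087510e+02  2.91835605e+02 -1.91584678e-01] 575.5960784313726 tool xy [1.14653006 3.48233026]
```

Request:
step_arm([
  [[0,0,0],[0,0.05,0],48],
  [[0,0,0],[0,0,0.4],48],
  [[0,0,0],[0,0,0.4],48],
  [[0,0,0],[0,0,0.4],48],
  [[0,0,0],[0,0,0.34],48],
  [[0,0,0],[0,0,0],48],
  [[0,0,0],[0,0,0],48],
])

```text
time: 6.22
tcp_pos: [444.1, 292.8, 24.8]
eef_rot: [[0.98, -0.199, 0.0], [-0.199, -0.98, 0.0], [0.0, -0.0, -1.0]]
contact_force: [0.8, 0.5, 0.1]
finger_gap: 0.562
finger_force: 0.0
```

Request:
step_arm([
  [[0,0,0],[0,0,0],15],
  [[0,0,0],[0,0,0],15],
  [[0,0,0],[0,0,0],15],
  [[0,0,0],[0,0,0],15],
  [[0,0,0],[0,0,0],15],
], newtons=60)

```text
time: 6.85
tcp_pos: [444.3, 293.0, 25.1]
eef_rot: [[0.98, -0.199, 0.001], [-0.199, -0.98, 0.001], [0.001, -0.001, -1.0]]
contact_force: [-0.3, -0.9, 6.3]
finger_gap: 0.25
finger_force: 59.3
```

Request:
step_arm([
  [[0,0,0],[0,0,-0.5],15],
  [[0,0,0],[0,0,-0.9],15],
  [[0,0,0],[0,0,-0.9],15],
  [[0,0,0],[0.3,0.42,0],15],
  [[0,0,0],[0.57,0.8,0],15],
  [[0,0,0],[0.57,0.8,0],15],
  [[0,0,0],[0.57,0.8,0],15],
  [[0,0,0],[0.57,0.8,0],15],
  [[0,0,0],[0.57,0.8,0],15],
  [[0,0,0],[0.24,0.35,0],15],
  [[0,0,-0.7],[0,0,0],15],
  [[0,0,-0.7],[0,0,0],15],
  [[0,0,-0.7],[0,0,0],15],
  [[0,0,0],[0,0,0],15],
  [[0,0,0],[0,0,0],15],
  [[0,0,0],[0,0,0],15],
])

```text
time: 8.85
tcp_pos: [562.6, 25.5, 139.3]
eef_rot: [[0.996, 0.092, -0.0], [0.092, -0.996, 0.0], [-0.0, -0.0, -1.0]]
contact_force: [-0.5, 1.0, -1.0]
finger_gap: 0.257
finger_force: 58.8
```

Request:
step_arm([
  [[0,0,0],[0,0.4,0],15],
  [[0,0,0],[0,0,0.4],15],
  [[0,0,0],[0,0,0.4],15],
  [[0,0,0],[0,0,0.3],15],
  [[0,0,0],[0,0,0.13],15],
  [[0,0,0],[0,0,0],15],
  [[0,0,0],[0,0,0],15],
])

```text
time: 9.72
tcp_pos: [565.0, 5.5, 78.4]
eef_rot: [[0.996, 0.093, 0.001], [0.093, -0.996, 0.0], [0.001, 0.0, -1.0]]
contact_force: [0.2, -0.6, -0.4]
finger_gap: 0.251
finger_force: 58.9
```

```bash
python3 -c "
from h import *; save(cv2.resize(get_image('scene')[200:420,220:440],None,fx=2.7,fy=2.7),'s5.png')"
```

```text
(no output)
```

View pics/s5.png

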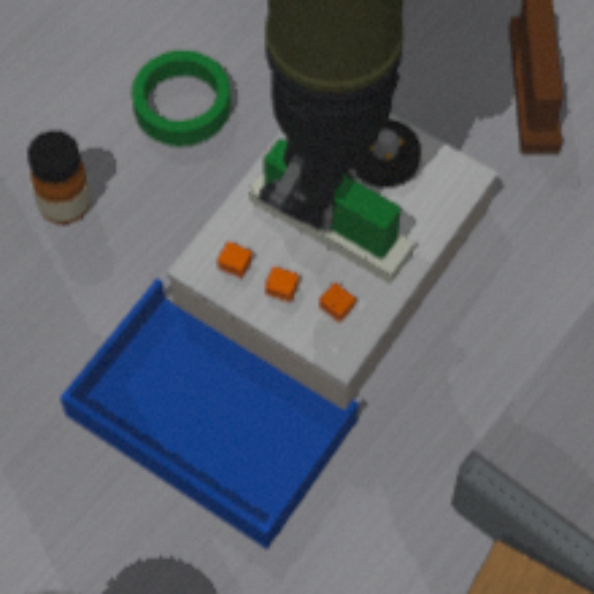

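The scraper stands square behind the three chips and spans them all. Sweeping now.

Request:
step_arm([
  [[0,0,0],[0,0.1,0.02],15],
  [[0,0,0],[0,0.2,0],15],
  [[0,0,0],[0,0.2,0],15],
  [[0,0,0],[0,0.2,0],15],
  [[0,0,0],[0,0.2,0],15],
  [[0,0,0],[0,0.2,0],15],
  [[0,0,0],[0,0.2,0],15],
  [[0,0,0],[0,0.2,0],15],
  [[0,0,0],[0,0.2,0],15],
  [[0,0,0],[0,0.2,0],15],
  [[0,0,0],[0,0.2,0],15],
  [[0,0,0],[0,0.2,0],15],
  [[0,0,0],[0,0.2,0],15],
  [[0,0,0],[0,0.2,0],15],
  [[0,0,0],[0,0,0],15],
  [[0,0,0],[0,0,0],15],
  [[0,0,0],[0,0,-0.6],15],
  [[0,0,0],[0,-0.8,-0.6],15],
  [[0,0,0],[0,-0.9,0],15],
  [[0,0,0],[0,-0.9,0],15],
])

```text
time: 12.28
tcp_pos: [564.9, 2.3, 137.4]
eef_rot: [[0.996, 0.094, 0.001], [0.094, -0.996, 0.0], [0.001, -0.0, -1.0]]
contact_force: [0.6, 0.0, -0.6]
finger_gap: 0.252
finger_force: 59.0
```

```bash
python3 -c "
from h import *; a=get_image('scene')[200:420,220:440]; b=get_image('top')[165:265,280:430]
save(np.hstack([cv2.resize(a,(400,400)),cv2.resize(b,(400,400))]),'s6.png')"
```

```text
(no output)
```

View pics/s6.png

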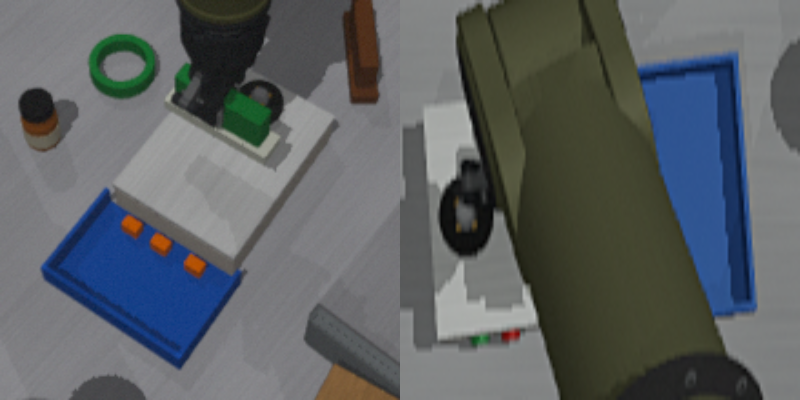

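All three chips are lying in the pan and the deck is clear. Returning the scraper to its spot.

Request:
step_arm([
  [[0,0,0],[-0.27,-0.86,0],15],
  [[0,0,0],[-0.27,-0.86,0],15],
  [[0,0,0],[-0.27,-0.86,0],15],
  [[0,0,0],[-0.27,-0.86,0],15],
  [[0,0,0],[-0.27,-0.86,0],15],
  [[0,0,0],[-0.27,-0.86,0],15],
  [[0,0,0],[-0.27,-0.86,0],15],
  [[0,0,0.7],[0,0,0],15],
  [[0,0,0.7],[0,0,0],15],
  [[0,0,0.7],[0,0,0],15],
  [[0,0,0],[0,0,0],15],
  [[0,0,0],[0,0,0],15],
])

```text
time: 13.88
tcp_pos: [442.7, 291.4, 136.8]
eef_rot: [[0.981, -0.196, -0.0], [-0.196, -0.981, 0.0], [-0.0, -0.0, -1.0]]
contact_force: [0.4, -0.6, -0.3]
finger_gap: 0.25
finger_force: 59.2
```

Request:
step_arm([
  [[0,0,0],[0,0,0.7],15],
  [[0,0,0],[0,0,0.7],15],
  [[0,0,0],[0,0,0.5],15],
  [[0,0,0],[0,0,0.25],15],
  [[0,0,0],[0,0,0.04],15],
  [[0,0,0],[0,0,0.03],15],
  [[0,0,0],[0,0,0],15],
  [[0,0,0],[0,0,0],15],
])

```text
time: 14.88
tcp_pos: [443.2, 291.5, 26.4]
eef_rot: [[0.98, -0.198, 0.001], [-0.198, -0.98, 0.001], [0.001, -0.001, -1.0]]
contact_force: [-0.2, 0.7, -1.1]
finger_gap: 0.248
finger_force: 59.2
```

Request:
step_arm([
  [[0,0,0],[0,0,0.02],15],
  [[0,0,0],[0,0,0.01],15],
  [[0,0,0],[0,0,0],15],
])

```text
time: 15.25
tcp_pos: [443.0, 291.4, 25.1]
eef_rot: [[0.98, -0.199, 0.001], [-0.199, -0.98, 0.0], [0.001, -0.0, -1.0]]
contact_force: [-1.9, -1.0, 6.7]
finger_gap: 0.253
finger_force: 60.5
```

Request:
step_arm([
  [[0,0,0],[0,0,0],48],
  [[0,0,0],[0,0,0],48],
  [[0,0,0],[0,0,0],48],
  [[0,0,0],[0,0,-0.3],48],
  [[0,0,0],[0,0,-0.8],48],
  [[0,0,0],[0,0,-0.95],48],
  [[0,0,0],[0,0,-0.95],48],
  [[0,0,0],[0,0,-0.9],48],
])

```text
time: 16.25
tcp_pos: [442.5, 291.3, 222.1]
eef_rot: [[0.98, -0.198, 0.001], [-0.198, -0.98, 0.001], [0.001, -0.001, -1.0]]
contact_force: [0.5, 1.4, -1.0]
finger_gap: 0.566
finger_force: 0.0
```

Request:
step_arm([
  [[0,0,0],[0.49,0.75,0],48],
  [[0,0,0],[0.49,0.75,0],48],
  [[0,0,0],[0.49,0.75,0],48],
  [[0,0,0],[0.49,0.75,0],48],
  [[0,0,0],[0.49,0.75,0],48],
  [[0,0,0],[0.49,0.75,0],48],
  [[0,0,0],[0.49,0.75,0],48],
  [[0,0,0],[-0.13,0.9,0],48],
  [[0,0,0],[-0.13,0.9,0],48],
  [[0,0,0],[-0.13,0.9,0],48],
  [[0,0,0],[-0.13,0.9,0],48],
  [[0,0,0],[-0.13,0.9,0],48],
  [[0,0,0],[-0.13,0.9,0],48],
  [[0,0,0],[-0.13,0.9,0],48],
  [[0,0,0],[-0.13,0.9,0],48],
  [[0,0,0],[0,0,0],48],
  [[0,0,0],[0,0,0],48],
])

```text
time: 18.38
tcp_pos: [436.6, -341.8, 219.9]
eef_rot: [[0.98, -0.198, 0.001], [-0.198, -0.98, 0.001], [0.001, -0.001, -1.0]]
contact_force: [0.4, 2.2, 0.6]
finger_gap: 0.563
finger_force: 0.0
```

```bash
cat >> h.py <<'E'
def capw():
    s=robot.state();c=calibration("wrist");im=get_image("wrist");print(s["time"],s["tcp_pos"])
    hsv=cv2.cvtColor(im,cv2.COLOR_RGB2HSV);m=cv2.inRange(hsv,(0,130,60),(4,255,255))|cv2.inRange(hsv,(176,130,60),(180,255,255));k=cv2.connectedComponentsWithStats(m)
    A=np.linspace(0,2*np.pi,40)
    P=np.vstack([np.c_[r*np.cos(A),r*np.sin(A),0*A+z] for r,z in((24,0),(24,24))]);K=np.vstack([np.c_[12*np.cos(A),12*np.sin(A),0*A+z] for z in(24,52)])
    for j in range(1,k[0]):
        if k[2][j,4]<800: continue
        M=k[1]==j
        def f(p):
            q=np.zeros((1920,2560),np.uint8)
            for B in(P,K):
                h=cv2.convexHull(np.array([proj(c,X) for X in B+[p[0],p[1],0]],np.float32));cv2.fillConvexPoly(q,np.round(h*4+1.5).astype(int),255)
            return np.abs(cv2.resize(q,(640,480),interpolation=cv2.INTER_AREA)/255.-M).sum()
        g=onz(c,*k[3][j],26)[:2]; o=minimize(f,g,method="Nelder-Mead",options=dict(initial_simplex=[g,g+[6,0],g+[0,6]]))
        print("red",k[2][j],"xy",o.x,o.fun,"tool xy",np.array(s["eef_rot"])[:2,:2].T@(o.x-np.array(s["tcp_pos"][:2])))
    return im
E
python3 -c "
from h import *; capw()
im=get_image('top');hsv=cv2.cvtColor(im,cv2.COLOR_RGB2HSV);k=cv2.connectedComponentsWithStats(cv2.inRange(hsv,(50,120,40),(75,255,255)));print([ (k[2][j],k[3][j]) for j in range(1,k[0]) if k[2][j,4]>90])"
```

```text
18.375 [ 436.64149372 -341.79243484  219.90637563]
red [ 305   80   54   58 2431] xy [ 523.55746687 -369.70838185] 61.74509803921569 tool xy [90.72500984 10.1319429 ]
red [ 297  184   51   52 1988] xy [ 434.63406072 -343.59435023] 107.18039215686274 tool xy [-1.61038541  2.16410206]
[(array([503, 101,  13,  12, 118], dtype=int32), array([509.05932203, 106.5       ])), (array([212, 245,  19,  39, 431], dtype=int32), array([221.14849188, 264.20881671])), (array([305, 271,  29,  28, 271], dtype=int32), array([319.13284133, 284.5498155 ]))]
```

Request:
step_arm([
  [[0,0,0],[-0.03,0.04,0.6],48],
  [[0,0,0],[0,0,0.9],48],
  [[0,0,0],[0,0,0.7],48],
  [[0,0,0],[0,0,0.3],48],
  [[0,0,0],[0,0,0],48],
  [[0,0,0],[0,0,0],48],
])

```text
time: 19.23
tcp_pos: [435.5, -344.5, 95.6]
eef_rot: [[0.98, -0.198, 0.002], [-0.198, -0.98, -0.001], [0.002, 0.001, -1.0]]
contact_force: [-0.0, -0.1, 0.7]
finger_gap: 0.565
finger_force: 0.0
```

```bash
python3 -c "
from h import *; save(capw(),'w7.png')"
```

```text
19.225 [ 435.52348796 -344.45995814   95.64556895]
red [ 290   48   87   93 6275] xy [ 523.56136114 -369.70447912] 109.25098039215686 tool xy [91.29353316  7.30804121]
red [ 281  209   76   80 4611] xy [ 434.71928343 -343.68134582] 279.01176470588234 tool xy [-0.94247952 -0.60391111]
```

View pics/w7.png

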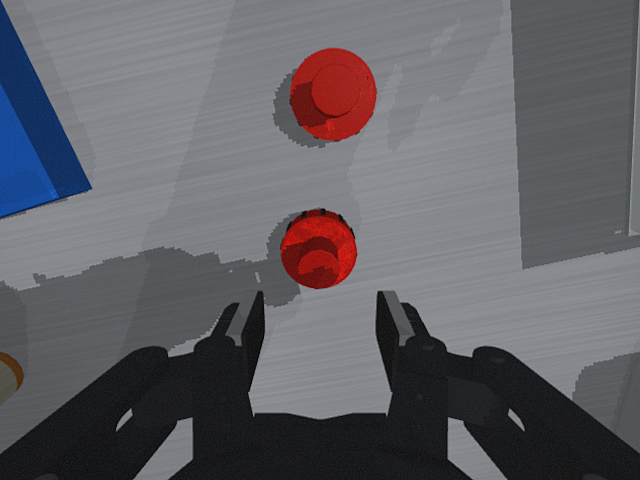

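The cap sits central between the fingers with its knob at (318,265). The other cap, at (333,95), stays clear.

Request:
step_arm([
  [[0,0,0],[-0.02,0,0.4],48],
  [[0,0,0],[0,0,0.5],48],
  [[0,0,0],[0,0,0.35],48],
  [[0,0,0],[0,0,0.13],48],
  [[0,0,0],[0,0,0],48],
  [[0,0,0],[0,0,0],48],
])

```text
time: 20.02
tcp_pos: [434.1, -344.4, 26.3]
eef_rot: [[0.98, -0.199, 0.001], [-0.199, -0.98, -0.001], [0.001, 0.001, -1.0]]
contact_force: [0.1, -0.5, 0.1]
finger_gap: 0.564
finger_force: 0.0
```

Request:
step_arm([
  [[0,0,0],[0,0,0],15],
  [[0,0,0],[0,0,0],15],
  [[0,0,0],[0,0,0],15],
  [[0,0,0],[0,0,0],15],
  [[0,0,0],[0,0,0],15],
], newtons=80)

```text
time: 20.65
tcp_pos: [433.9, -344.3, 26.2]
eef_rot: [[0.98, -0.199, 0.001], [-0.199, -0.98, -0.001], [0.001, 0.001, -1.0]]
contact_force: [-0.7, 1.4, 6.0]
finger_gap: 0.257
finger_force: 78.0
```

Request:
step_arm([
  [[0,0,0],[0,0,-0.4],15],
  [[0,0,0],[0,0,-0.8],15],
  [[0,0,0],[0,0,-0.9],15],
  [[0,0,0],[0,0,-0.4],15],
  [[0,0,0],[-0.09,-0.97,0],15],
  [[0,0,0],[-0.09,-0.97,0],15],
  [[0,0,0],[-0.09,-0.97,0],15],
  [[0,0,0],[-0.09,-0.97,0],15],
  [[0,0,0],[-0.09,-0.97,0],15],
  [[0,0,0],[-0.09,-0.97,0],15],
  [[0,0,0],[-0.09,-0.97,0],15],
  [[0,0,0],[-0.09,-0.97,0],15],
  [[0,0,0],[-0.09,-0.97,0],15],
  [[0,0,0],[0,0,0],15],
  [[0,0,0],[0,0,0],15],
  [[0,0,0],[0,0,0],15],
])

```text
time: 22.65
tcp_pos: [480.4, 90.2, 150.3]
eef_rot: [[0.98, -0.201, -0.0], [-0.201, -0.98, -0.001], [-0.0, 0.001, -1.0]]
contact_force: [-0.1, -0.6, 0.1]
finger_gap: 0.255
finger_force: 78.5
```

```bash
python3 - <<'E'
from h import *
s=robot.state();c=calibration("wrist");im=get_image("wrist");save(im,"w8.png");np.save("w8.npy",c,allow_pickle=True)
print(s["tcp_pos"])
g=cv2.cvtColor(im,cv2.COLOR_RGB2GRAY)
for n,X in(("stud base",(558.4,75.5,62)),("stud top",(558.4,75.5,78))): print(n,proj(c,X))
print(recognise("wrist","hub")[:2])
e=recognise("wrist","hub")
if e:
    b=np.array(e[0]["extent"])*[640,480,640,480]; print(b,onz(c,(b[0]+b[2])/2,(b[1]+b[3])/2,60))
E
```

```text
[480.41650864  90.21088219 150.27820045]
stud base (np.float64(317.3293236185732), np.float64(118.86734339560765))
stud top (np.float64(317.1836256563922), np.float64(118.00546535803109))
[{'extent': [0.4256, 0.1498, 0.5581, 0.3325], 'score': 0.9}]
[272.384  71.904 357.184 159.6  ] [560.53285297  76.65319417  60.        ]
```

View pics/w8.png

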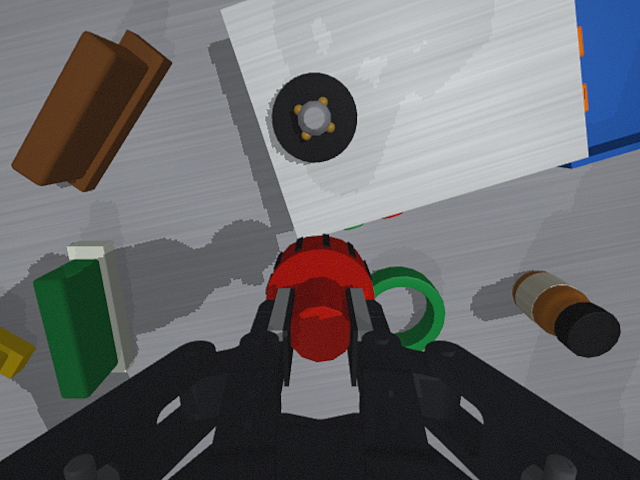

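```bash
python3 - <<'E'
from h import *
c=np.load("w8.npy",allow_pickle=True).item(); im=cv2.imread("pics/w8.png")
g=cv2.cvtColor(im,cv2.COLOR_BGR2GRAY); sub=cv2.inRange(g[60:175,260:370],0,50)
ct=max(cv2.findContours(sub,0,2)[0],key=cv2.contourArea); ct=cv2.convexHull(ct)
e=cv2.fitEllipse(ct); u=np.array(e[0])+[260,60];print("collar",u,e[1],onz(c,*u,62))
hsv=cv2.cvtColor(im[:,:,::-1].copy(),cv2.COLOR_RGB2HSV)
st=((g>80)&(hsv[:,:,1]<60))[90:145,285:345].astype(np.uint8);k=cv2.connectedComponentsWithStats(st);i=1+np.argmax(k[2][1:,4]);v=k[3][i]+[285,90];print("stud",v,k[2][i],onz(c,*v,76))
m=cv2.inRange(hsv,(0,130,50),(5,255,255))|cv2.inRange(hsv,(175,130,50),(180,255,255));m[:232]=0
k=cv2.connectedComponentsWithStats(m);i=1+np.argmax(k[2][1:,4]);print("cap px box",k[2][i])
tcp=[480.42,90.21];z=150.28-26.2
A=np.linspace(0,2*np.pi,60)
for dx in(-3,0,3):
  p=[tcp[0]+.98*dx,tcp[1]-.2*dx]
  K=np.array([proj(c,(p[0]+12*np.cos(a),p[1]+12*np.sin(a),z+52)) for a in A]);S=np.array([proj(c,(p[0]+24*np.cos(a),p[1]+24*np.sin(a),z)) for a in A]);S2=np.array([proj(c,(p[0]+24*np.cos(a),p[1]+24*np.sin(a),z+24)) for a in A])
  print(dx,"knobtop",K.min(0).round(1),K.max(0).round(1),"skirt bottom top-edge",S.min(0).round(1),S2.min(0).round(1),S2.max(0).round(1))
r=m[:, :]; ys=np.where(r[:,318]>0)[0];print(ys.min(),ys.max()); 
for y in (270,280,345): xs=np.where(r[y]>0)[0];print(y,xs.min(),xs.max())
E
```

```text
collar [314.14614105 117.1831398 ] (84.25189208984375, 88.74563598632812) [559.73217203  77.19027775  62.        ]
stud [314.63043478 116.36061381] [ 13  11  33  33 782] [559.62023187  76.73888265  76.        ]
cap px box [ 266  236  108  126 8072]
-3 knobtop [287.1 315.3] [352. 372.] skirt bottom top-edge [272.2 241.1] [265.4 257.6] [373.6 355.3]
0 knobtop [286.8 307.8] [352.2 365.3] skirt bottom top-edge [271.9 235.2] [265.1 250.9] [373.9 349.7]
3 knobtop [286.6 300.2] [352.4 358.4] skirt bottom top-edge [271.7 229.2] [264.8 244.2] [374.2 344. ]
236 361
270 274 366
280 270 370
345 291 348
```

Request:
step_arm([
  [[0,0,0],[0.6,-0.03,0],15],
  [[0,0,0],[0.7,-0.03,0],15],
  [[0,0,0],[0.3,0,0],15],
  [[0,0,0],[0,0,0.4],15],
  [[0,0,0],[0,0,0.3],15],
  [[0,0,0],[0,0,0.1],15],
  [[0,0,0],[0,0,0],15],
  [[0,0,0],[0,0,0],15],
])

```text
time: 23.8
tcp_pos: [559.8, 79.1, 110.9]
eef_rot: [[0.98, -0.198, 0.001], [-0.198, -0.98, 0.0], [0.001, -0.0, -1.0]]
contact_force: [-0.4, 0.6, -1.1]
finger_gap: 0.253
finger_force: 78.5
```

Request:
step_arm([
  [[0,0,0],[-0.01,0.04,0],15],
  [[0,0,0],[0,0,0],15],
  [[0,0,0],[0,0,0.06],15],
  [[0,0,0],[0,0,0],15],
])

```text
time: 24.3
tcp_pos: [558.4, 77.0, 107.0]
eef_rot: [[0.98, -0.198, -0.0], [-0.198, -0.98, -0.0], [-0.0, 0.0, -1.0]]
contact_force: [0.6, -0.3, -0.7]
finger_gap: 0.256
finger_force: 78.5
```

Request:
step_arm([
  [[0,0,0],[0.01,0,0.04],15],
  [[0,0,0],[0,0,0.04],15],
  [[0,0,0],[0,0,0.04],15],
  [[0,0,0],[0,0,0.04],15],
  [[0,0,0],[0,0,0.02],15],
  [[0,0,0],[0,0,0],15],
])

```text
time: 25.05
tcp_pos: [559.1, 76.9, 98.2]
eef_rot: [[0.98, -0.198, -0.0], [-0.198, -0.98, -0.0], [-0.0, 0.0, -1.0]]
contact_force: [0.4, -0.1, 0.0]
finger_gap: 0.255
finger_force: 78.5
```

Free fit over the stud with no side force. Pressing on in small steps.

Request:
step_arm([
  [[0,0,0],[0,0,0.03],15],
  [[0,0,0],[0,0,0.03],15],
  [[0,0,0],[0,0,0.02],15],
  [[0,0,0],[0,0,0],15],
])

```text
time: 25.55
tcp_pos: [559.4, 77.5, 95.3]
eef_rot: [[0.98, -0.198, 0.001], [-0.198, -0.98, 0.001], [0.001, -0.001, -1.0]]
contact_force: [-1.7, 1.5, 7.8]
finger_gap: 0.251
finger_force: 78.8
```

Request:
step_arm([
  [[0,0,0],[0,0,0.02],15],
  [[0,0,0],[0,0,0],15],
])

```text
time: 25.8
tcp_pos: [559.2, 77.4, 94.1]
eef_rot: [[0.98, -0.198, 0.001], [-0.198, -0.98, 0.0], [0.001, -0.001, -1.0]]
contact_force: [-1.2, 1.0, 5.4]
finger_gap: 0.258
finger_force: 78.8
```

Request:
step_arm([
  [[0,0,0],[0,0,0.02],15],
  [[0,0,0],[0,0,0],15],
])

```text
time: 26.05
tcp_pos: [558.8, 77.4, 92.4]
eef_rot: [[0.98, -0.198, -0.0], [-0.198, -0.98, 0.0], [-0.0, -0.0, -1.0]]
contact_force: [-1.3, 2.1, 1.6]
finger_gap: 0.256
finger_force: 78.5
```

Request:
step_arm([
  [[0,0,0],[0,0,0.02],15],
  [[0,0,0],[0,0,0],15],
])

```text
time: 26.3
tcp_pos: [558.6, 77.1, 90.5]
eef_rot: [[0.98, -0.198, -0.001], [-0.198, -0.98, 0.0], [-0.001, 0.0, -1.0]]
contact_force: [-0.5, 1.4, -5.8]
finger_gap: 0.254
finger_force: 78.5
```

The force peaked and then dropped, so it clicked. Now down onto the collar.

Request:
step_arm([
  [[0,0,0],[0,0,0.02],15],
  [[0,0,0],[0,0,0.02],15],
  [[0,0,0],[0,0,0.02],15],
  [[0,0,0],[0,0,0],15],
])

```text
time: 26.8
tcp_pos: [559.3, 76.6, 88.4]
eef_rot: [[0.98, -0.199, 0.0], [-0.199, -0.98, -0.0], [0.0, 0.0, -1.0]]
contact_force: [-1.7, 0.3, -2.7]
finger_gap: 0.258
finger_force: 78.6
```

Request:
step_arm([
  [[0,0,0],[0,0,0.02],15],
  [[0,0,0],[0,0,0],15],
])

```text
time: 27.05
tcp_pos: [559.3, 76.6, 88.2]
eef_rot: [[0.98, -0.199, 0.001], [-0.199, -0.98, -0.0], [0.001, 0.0, -1.0]]
contact_force: [-3.2, -0.4, 5.8]
finger_gap: 0.256
finger_force: 79.7
```

Request:
step_arm([
  [[0,0,0],[0,0,0.02],15],
  [[0,0,0],[0,0,0.02],15],
  [[0,0,0],[0,0,0],15],
  [[0,0,0],[0,0,0],15],
])

```text
time: 27.55
tcp_pos: [559.4, 76.7, 88.1]
eef_rot: [[0.98, -0.199, 0.002], [-0.199, -0.98, -0.001], [0.002, 0.0, -1.0]]
contact_force: [-8.7, -1.4, 23.1]
finger_gap: 0.255
finger_force: 81.5
```

```bash
python3 - <<'E'
from h import *
for q,n in(("scraper","top"),("chip0_center","scene"),("cap","scene")): print(q,[(round(r["score"],2),(np.array(r["extent"])*[640,480,640,480]).round().tolist()) for r in [get_image(n) is None or 0, *recognise(n,q)][1:5]])
s=robot.state();print(s["time"],s["tcp_pos"],s["contact_force"],s["finger_force"])
print(robot.close_job())
E
```

```text
scraper [(0.83, [154.0, 241.0, 191.0, 286.0]), (0.77, [230.0, 192.0, 266.0, 229.0]), (0.63, [212.0, 241.0, 234.0, 288.0])]
chip0_center [(0.61, [286.0, 317.0, 298.0, 328.0])]
cap [(0.95, [170.0, 411.0, 203.0, 447.0]), (0.77, [349.0, 240.0, 375.0, 268.0])]
27.85 [559.40659327  76.66003016  88.11738306] [-8.46654903 -0.86716562 23.38800014] 81.49344205856323
the job is handed in; nothing more can be done
None
```

The job is handed in at about 28 s: all three offcuts are in the blue pan, the scraper stands upright back at its original spot, and the red cap clicked on, reached the collar and is held down with about 23 N.

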